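Put a heat sink away in the sloped parts tray

ROBOT

A 6-joint arm with a two-finger parallel gripper is mounted at the origin on the work surface. World frame = base frame: x ahead of the robot, y to its left, z up, the work surface at z = 0. Lengths are in mm, angles in rad, forces in N, time in s.
With the tool pointing down it reaches from about 375 to 925 mm from the base axis. Payload 5.7 kg.
Tool frame: the origin (TCP) lies midway between the tips of the shut fingers; the grasp point (between the pads) lies 19 mm behind it (r.grip_point_offset is the distance from the TCP to the grasp point, in mm); z points along the fingers, y is the line along which they close (so a half turn about z gives the same grasp; the last joint's range is limited). The gripper opens to 85 mm and grips with 20 to 120 N. Pads are 22 mm wide; open, the fingers measure 114 mm over their backs; the gripper's body (76 mm by 85 mm) begins 54 mm behind the grasp point. The pads swing forward as they close: fully open they stand 13 mm farther back than shut.
Start: joints at [-1.342, 0.359, 1.51, -0, 1.272, -0.115], TCP at [202.224, -564.862, 231.267] pointing down, gripper open.
Joint ranges: [-2.97, 2.97], [-1.01, 2.36], [0.21, 2.38], [-0.96, 4.11], [0.2, 2.71], [-2.98, 2.98]. Speed limits (rad/s): [2.39, 2.39, 3.14, 3.14, 3.14, 3.14].

INTERFACE

Orientations are given as a unit quaternion [x, y, z, w].
In Python, from workcell import r, imaging gives the robot as it stands.
- The arm moves only by the shell command python3 -m pendant 'ROWS'. ROWS is JSON, a list of rows, each a list of 7 numbers: the closure in counts, from 0 (fully open) to 255 (shut), then the shift along the world's x, y, z in m, then the turn, a rotation vector about the world's x, y, z in rad. A call has exactly 10 rows; each row shifts and turns the commanded pose from where the row before left it; what a row does not reach is not made up. A row lasts 1/8 s, in which the tool goes at most 62.5 mm and 10.7 degrees, less where a joint would pass 70% of its speed; a pose out of reach is approached as far as the arm can. A call is refused whole if a number of a shift passes 0.0625 or a number of a turn 0.188, either way. A call with a gripper value outside its range is refused whole. The fingers move at their own pace and stop on an object; the grip force is fixed at half the most. Time passes only in rows, so rows that do not move let the fingers close, or fill a call up. It gives the time, the measured TCP pose, the force, the opening and the grip force at its end, in the units of the state.
- r.sense(): the state, without advancing time (a new reading comes with each control period).
- imaging.capture(name): name is "scene" or "top" or "wrist"; returns (picture, depth): 420x560x3 uint8, red, green, blue; 420x560 float32, mm along the optical axis (not along the pixel's ray), 0 where there is no reading.
- imaging.camera_params(name): a dict with "K" (3x3 intrinsics, pixels), "R" (3x3) and "t" (3): a world point X has camera coordinates R X + t. Camera axes: x right, y down, z forward; pixel columns grow to the right and rows downward; lengths in mm; the calibration is good to about 2 mm. The wrist camera is an equidistant fisheye: a pixel r from the principal point sees the ray r / f radians off the axis. A picture is of the moment at which its call begins: read the wrist's pose just before it. camera_params takes no time and is no camera call; for the wrist camera it gives the pose at the moment of the call.
- r.sign_off(): hands the job in; it is judged then, once.
The state is a dict: "time_s": time; "joints": joint angles; "qd": joint speeds; "tau": joint torques, N m; "tcp_pos": TCP position; "orientation": TCP orientation; "wrist_force": force on the tool from outside, world axes, zero at the start; "torque": the same for the moment, N m; "grip_width": finger opening in mm; "finger_force": force on a finger pad.
Only numpy, scipy, OpenCV 4.12 (cv2) and the standard library are available. Lean on these libraries where they do the work, as an engineer would, in place of code of your own. Each camera call takes 0.05 s, during which the arm holds its last target. There are 200 camera calls.

TASK

Open the sloped parts tray: lift its loose lid off by the knob and set it down flat, knob up, on the plywood board. Then lay the heat sink flat, fins up, on the floor of the tray's wide compartment. Set both down rather than dropping them, and leave the multimeter, the jar and the solder spool where they are.

Things in the scene. Friction and masses are not known exactly. Their poses are not given: they have to be found in the camera images.
- tray: Fixed open grey tray on a steel stand, tilted 25 degrees, mouth up and towards the robot. Origin: centre of its underside, 60 mm up. Axes: +x up the slope, +z out of the mouth. Outside 160 (x) x 134 (y) x 41; bottom and walls 5 thick. A divider along x, 4 thick, 20 high, at y = -20, leaves a wide compartment (80, at +y) and a narrow one (40) with a fixed steel bracket in it.
- bay (a point): Centre of the floor of the tray's wide compartment (150 along the slope x 80 across), axes as the tray's. The walls round it rise 36 mm above this floor, the divider on its -y side 20.
- lid: Loose aluminium lid, 220 g: plate 168 (x) x 142 (y) x 5 thick; under it a lip 145 x 119 x 6 deep that sits in the tray's mouth with 2.5 mm play each side; black round knob on top. Origin: centre of the lip's underside, z up through the knob. Plate top at z = 11, knob top at z = 45. Starts closed on the tray, axes as the tray's. On a flat surface it rests on its lip.
- knob (a point): Place to grip on the lid's knob, on the knob's axis 35 above the lid's origin (24 above the plate top), axes as the lid's. Knob: cylinder of diameter 28 from z = 19 to z = 45, on a neck of diameter 18.
- board: Fixed square plywood board lying on the table, 210 x 210 x 12 thick, for the lid. Origin: centre of its underside; top at z = 12. Left or right of the tray.
- sink: Loose heat sink, 220 g: copper base plate 120 (x) x 60 (y) x 5 mm, on it a block of aluminium fins 100 (x) x 18 (y), from z = 5 to 28, along the middle. Origin: centre of the plate's underside, z up through the fins. Starts fins up on a black rubber pad (180 x 140 x 3), on the other side of the tray from the board.
- meter: Bystander: black multimeter lying on its back, 150 x 75 x 36; origin under its centre.
- jar: Bystander: amber glass jar, 64 diameter, 75 high; origin under its centre.
- spool: Bystander: steel solder spool standing on its flange, 60 diameter, 46 high; origin under its centre.
Mind the look-alikes: they are no part of the job. Of the things that look like the sink, take the one that is farthest to the robot's right at the start.

How it is judged:
By the outcome, as a careful person would: the job done as asked, in the order asked, and still so for the second after the job is handed in, with the robot touching nothing.
It also fails if it takes over 61 s, if anything falls off the work surface, if the arm or the gripper's body presses on something with over 40 N, if the wrist force passes 120 N, or if a joint passes its speed limit or range.

## Working session

There is one attempt and no reset: what is moved stays moved. The work goes in short steps, Python scripts to look and compute and a shell command to move; the robot and the scene stay as the last step left them, time stands still between calls to the robot, and variables do not carry over. Pictures are saved under pics/ and viewed, at most 10 in all, crops included, and the job is handed in when it is done.

```bash
mkdir -p pics; python3 - <<'E'
from workcell import r, imaging
import cv2, numpy as np
for n in("top","scene"):
    p,d=imaging.capture(n); cv2.imwrite(f"pics/{n}.png",p[:,:,::-1]); np.savez(f"{n}.npz",p=p,d=d,**imaging.camera_params(n))
s=r.sense(); print(s['time_s'],s['tcp_pos'],s['orientation'],s['grip_width'],r.grip_point_offset)
E
ls
```

```text
0.1 [ 202.09448847 -564.30837393  230.54565665] [ 9.85265145e-01  1.71031959e-01 -3.87970245e-05 -8.13198637e-04] 85.27462548508956 18.700000000000003
pics
scene.npz
top.npz
```

View pics/top.png

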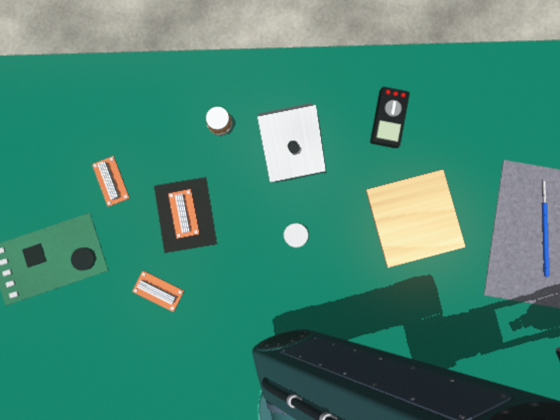

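View pics/scene.png

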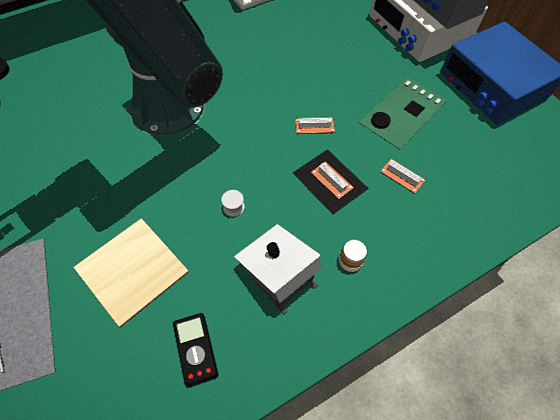

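The top view shows the tray and lid at (292,145) with the knob at (294,147). The board is at (416,218) and the spool at (296,235), with the jar at (219,120) and the meter at (390,117). The sinks are at (183,213) on the pad, (110,181) and (158,291).

```bash
cat > h.py <<'E'
import numpy as np, cv2
def load(n): return np.load(n+".npz")
def cloud(z):
    d=z['d'];K=z['K'];v,u=np.mgrid[:d.shape[0],:d.shape[1]]
    P=np.stack([(u-K[0,2])/K[0,0]*d,(v-K[1,2])/K[1,1]*d,d],-1)
    return (P-z['t'])@z['R']
E
python3 - <<'E'
from h import *
np.set_printoptions(precision=1,suppress=True)
z=load("top");C=cloud(z);p=z['p'].astype(int);hsv=cv2.cvtColor(z['p'],cv2.COLOR_RGB2HSV)
def rect(name,m,box):
    k=np.zeros(m.shape,bool);x0,y0,x1,y1=box;k[y0:y1,x0:x1]=1;m=m&k&(z['d']>0)
    Q=C[m].astype(np.float32); c,wh,a=cv2.minAreaRect(Q[:,:2].copy()); 
    print(name,m.sum(),"c",np.array(c),"wh",np.array(wh),"ang",a,"zmed",np.median(Q[:,2]),"zmax",np.percentile(Q[:,2],98)); return Q
g=C[:,:,2]
print("table",np.median(C[350:,100:200,2]),C[60,300],C[330,100])
rect("board",(g>5)&(g<25)&(hsv[...,0]<30)&(hsv[...,1]>50)&(hsv[...,2]>120),(355,160,475,275))
for n,b in dict(sA=(85,150,135,212),sB=(163,185,203,242),sC=(128,265,190,318)).items():
    rect(n,(g>2)&(hsv[...,0]<20)&(hsv[...,1]>100),b); rect(n+" fins",(g>17),b)
rect("meter",g>15,(365,80,415,152));rect("jar",g>55,(200,100,240,140));rect("spool",g>35,(278,218,315,252))
Q=rect("lid",(hsv[...,1]<40)&(g>60)&(hsv[...,2]>140),(250,95,335,190))
c=Q.mean(0);u,s,vt=np.linalg.svd(Q-c,full_matrices=False);n=vt[2]*np.sign(vt[2,2]);print("lid n",n,np.degrees(np.arccos(n[2])),"ax",np.degrees(np.arctan2(-n[1],-n[0])),c)
res=(Q-c)@n;Q=Q[abs(res)<4];c=Q.mean(0);n=np.linalg.svd(Q-c,full_matrices=False)[2][2];n*=np.sign(n[2])
up=np.array([0,0,1])-n[2]*n;up/=np.linalg.norm(up);ay=np.cross(n,up)
q=np.stack([(Q-c)@up,(Q-c)@ay],1).astype(np.float32);cc,wh,a=cv2.minAreaRect(q);print("rect",cc,wh,a)
o=c+up*cc[0]+ay*cc[1];print("platetop",o,"n",n,np.degrees(np.arccos(n[2])),"up",up,np.degrees(np.arctan2(up[1],up[0])),"knob top",o+34*n)
k=(hsv[...,2]<80)&(g>80);kk=np.zeros_like(k);kk[135:160,282:306]=1;K=C[k&kk];print("knob",len(K),K.mean(0),K.max(0),((K-o)@n).max());T=K[((K-o)@n)>30];print(len(T),T.mean(0))
E
```

```text
table 0.9858463950983916 [911.  -19.1  -0.3] [209.3 524.7  -2.7]
board 6404 c [ 478.8 -306.5] wh [210.1 211.4] ang 13.032649040222168 zmed 12.606653 zmax 17.698704
sA 527 c [598.6 492.4] wh [119.8  61.1] ang 19.790021896362305 zmed 5.948869 zmax 10.301588
sA fins 313 c [599.1 491.6] wh [100.6  20.3] ang 19.548757553100586 zmed 27.326406 zmax 33.602676
sB 706 c [507.4 301.1] wh [122.6  64.1] ang 9.847613334655762 zmed 8.449142 zmax 13.638592
sB fins 313 c [508.3 299.7] wh [100.3  18.9] ang 9.864163398742676 zmed 30.112612 zmax 36.0097
sC 578 c [307.3 371.2] wh [120.7  61.4] ang 62.60306167602539 zmed 5.9216614 zmax 11.221585
sC fins 319 c [308.5 370.6] wh [101.   19.7] ang 61.7700080871582 zmed 27.666054 zmax 33.18495
meter 1714 c [ 745.3 -248.2] wh [ 76.4 151.6] ang 77.23252868652344 zmed 36.73707 zmax 44.738003
jar 407 c [743.1 198.8] wh [53.2 54.6] ang 88.28288269042969 zmed 75.24516 zmax 80.32711
spool 431 c [443.8   8.9] wh [56.4 58.3] ang 88.0938720703125 zmed 46.64477 zmax 51.43749
lid 3680 c [667.2  14.6] wh [153.5 141.8] ang 10.00023078918457 zmed 103.78732 zmax 136.09985
lid n [-0.4 -0.1  0.9] 24.956734 ax 9.853046 [669.   15.1 102.5]
rect (-2.8369522094726562, -0.44919586181640625) (141.7905731201172, 168.94271850585938) 89.96017456054688
platetop [666.5  14.4 101.2] n [-0.4 -0.1  0.9] 24.928545 up [0.9 0.2 0.4] 9.925917223594297 knob top [652.4  11.9 132.1]
knob 97 [654.4  13.7 132.1] [668.6  26.  139.1] 38.24065298888705
85 [653.2  13.  132.6]
```

```bash
python3 -m pendant '[[0,0.027,0.036,0,0,0,-0.017],[0,0.027,0.036,0,0,0,-0.017],[0,0.027,0.036,0,0,0,-0.017],[0,0.027,0.036,0,0,0,-0.017],[0,0.027,0.036,0,0,0,-0.017],[0,0.027,0.036,0,0,0,-0.017],[0,0.027,0.036,0,0,0,-0.017],[0,0.027,0.036,0,0,0,-0.017],[0,0.027,0.036,0,0,0,-0.017],[0,0.027,0.036,0,0,0,-0.017]]'
python3 -m pendant '[[0,0.020,0.0265,-0.0067,0.0094,-0.0537,0],[0,0.020,0.0265,-0.0067,0.0094,-0.0537,0],[0,0.020,0.0265,-0.0067,0.0094,-0.0537,0],[0,0.020,0.0265,-0.0067,0.0094,-0.0537,0],[0,0.020,0.0265,-0.0067,0.0094,-0.0537,0],[0,0.020,0.0265,-0.0067,0.0094,-0.0537,0],[0,0.020,0.0265,-0.0067,0.0094,-0.0537,0],[0,0.020,0.0265,-0.0067,0.0094,-0.0537,0],[0,0,0,0,0,0,0],[0,0,0,0,0,0,0]]'
cat >> h.py <<'E'
from scipy.spatial.transform import Rotation as Ro
n=np.array([-.4163,-.0729,.9063]);up=np.array([.8927,.1563,.4226]);ay=np.array([-.1724,.985,0])
def delta(goal,Rg):
    from workcell import r
    s=r.sense();R=Ro.from_quat(s['orientation'])
    print("t",round(s['time_s'],2),"tcp",np.round(s['tcp_pos'],1),"shift",np.round(np.array(goal)-s['tcp_pos'],1),"turn",np.round((Ro.from_matrix(Rg)*R.inv()).as_rotvec(),4),"F",np.round(s['wrist_force'],1),"w",round(s['grip_width'],1))
RT=Ro.from_matrix(np.stack([up,-ay,-n],1)).as_matrix()
E
python3 - <<'E'
from h import *
from workcell import imaging
delta([631.5,8.3,177.3],RT)
p,d=imaging.capture("wrist");c=imaging.camera_params("wrist");np.savez("w1.npz",p=p,d=d,**c);cv2.imwrite("pics/w1.png",p[:,:,::-1])
X=c['R']@np.array([652.4,11.9,132.1])+c['t'];th=np.arctan2(np.hypot(X[0],X[1]),X[2]);ph=np.arctan2(X[1],X[0]);K=c['K'];print("knobtop predicted px",K[0,2]+K[0,0]*th*np.cos(ph),K[1,2]+K[1,1]*th*np.sin(ph))
E
```

```text
time_s: 1.35
tcp_pos: [472.8, -203.5, 231.0]
orientation: [0.996, 0.086, -0.0, -0.0]
wrist_force: [0.5, -0.4, 0.4]
grip_width: 85.4
finger_force: 0.0
time_s: 2.6
tcp_pos: [631.9, 6.9, 177.5]
orientation: [0.973, 0.085, 0.215, -0.019]
wrist_force: [0.5, 0.0, -0.1]
grip_width: 85.4
finger_force: 0.0
t 2.6 tcp [631.9   6.9 177.5] shift [-0.4  1.4 -0.2] turn [ 0.0005 -0.0012 -0.001 ] F [ 0.5  0.  -0.1] w 85.4
knobtop predicted px 275.5818610589897 236.7271839163958
```

View pics/w1.png

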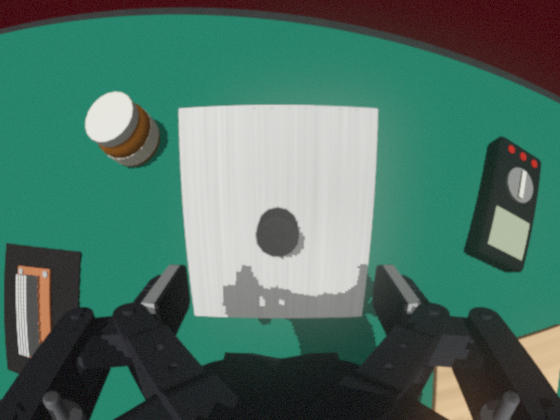

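The wrist view shows the knob top at about (277,230), against a prediction of (275.6,236.7). The knob is centred between the fingers and about 2 mm up-slope, so I'll descend.

```bash
python3 -m pendant '[[0,0.0043,0.0009,-0.009,0,0,0],[0,0.0043,0.0009,-0.009,0,0,0],[0,0.0043,0.0009,-0.009,0,0,0],[0,0.0043,0.0009,-0.009,0,0,0],[0,0.0043,0.0009,-0.009,0,0,0],[0,0.0043,0.0009,-0.009,0,0,0],[0,0.0043,0.0009,-0.009,0,0,0],[0,0.0043,0.0009,-0.009,0,0,0],[0,0,0,0,0,0,0],[0,0,0,0,0,0,0]]'
python3 -m pendant '[[255,0,0,0,0,0,0],[255,0,0,0,0,0,0],[255,0,0,0,0,0,0],[255,0,0,0,0,0,0],[255,0,0,0,0,0,0],[255,0,0,0,0,0,0],[255,0,0,0,0,0,0],[255,0,0,0,0,0,0],[255,0,0,0,0,0,0],[255,0,0,0,0,0,0]]'
```

```text
time_s: 3.9
tcp_pos: [666.6, 14.4, 105.7]
orientation: [0.973, 0.085, 0.216, -0.019]
wrist_force: [0.0, -0.2, 0.2]
grip_width: 85.3
finger_force: 0.0
time_s: 5.15
tcp_pos: [666.5, 14.4, 106.1]
orientation: [0.973, 0.085, 0.216, -0.019]
wrist_force: [-3.3, -0.3, 5.4]
grip_width: 26.7
finger_force: 58.6
```

```bash
python3 -m pendant '[[255,-0.0017,-0.0003,0.0036,0,0,0],[255,-0.0025,-0.0004,0.0055,0,0,0],[255,-0.0033,-0.0006,0.0073,0,0,0],[255,-0.0033,-0.0006,0.0073,0,0,0],[255,-0.0042,-0.0007,0.0091,0,0,0],[255,-0.0042,-0.0007,0.0091,0,0,0],[255,-0.0042,-0.0007,0.0091,0,0,0],[255,-0.0042,-0.0007,0.0091,0,0,0],[255,-0.0042,-0.0007,0.0091,0,0,0],[255,-0.0042,-0.0007,0.0091,0,0,0]]'
python3 - <<'E'
from h import *
a=np.radians(13.03);Rd=np.array([[np.cos(a),np.sin(a),0],[np.sin(a),-np.cos(a),0],[0,0,-1.]])
delta([478.8,-306.5,130],Rd)
from workcell import imaging
p,d=imaging.capture("scene");cv2.imwrite("pics/s2.png",cv2.resize(p[150:350,150:400,::-1],None,fx=2,fy=2))
E
```

```text
time_s: 6.4
tcp_pos: [630.3, 8.2, 184.6]
orientation: [0.973, 0.085, 0.216, -0.019]
wrist_force: [0.3, 0.7, -2.7]
grip_width: 26.4
finger_force: 59.1
t 6.4 tcp [630.3   8.2 184.6] shift [-151.5 -314.7  -54.6] turn [-0.0868  0.4275  0.0528] F [ 0.3  0.7 -2.7] w 26.4
```

View pics/s2.png

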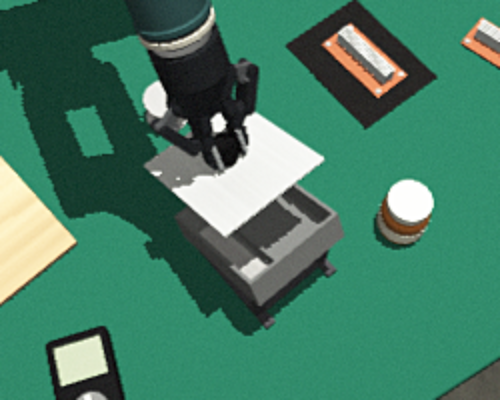

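The view shows the lid in the gripper, clear of the tray and square to it.

```bash
python3 -m pendant '[[255,-0.0126,-0.0262,0,-0.0087,0.0428,0.0053],[255,-0.0126,-0.0262,0,-0.0087,0.0428,0.0053],[255,-0.0126,-0.0262,0,-0.0087,0.0428,0.0053],[255,-0.0126,-0.0262,0,-0.0087,0.0428,0.0053],[255,-0.0126,-0.0262,0,-0.0087,0.0428,0.0053],[255,-0.0126,-0.0262,0,-0.0087,0.0428,0.0053],[255,-0.0126,-0.0262,0,-0.0087,0.0428,0.0053],[255,-0.0126,-0.0262,0,-0.0087,0.0428,0.0053],[255,-0.0126,-0.0262,0,-0.0087,0.0428,0.0053],[255,-0.0126,-0.0262,0,-0.0087,0.0428,0.0053]]'
python3 -m pendant '[[255,-0.0126,-0.0262,-0.005,0,0,0],[255,-0.0126,-0.0262,-0.005,0,0,0],[255,0,0,-0.012,0,0,0],[255,0,0,-0.018,0,0,0],[255,0,0,-0.018,0,0,0],[255,0,0,-0.018,0,0,0],[255,0,0,-0.018,0,0,0],[255,0,0,-0.012,0,0,0],[255,0,0,0,0,0,0],[255,0,0,0,0,0,0]]'
python3 - <<'E'
from h import *
a=np.radians(13.03);Rd=np.array([[np.cos(a),np.sin(a),0],[np.sin(a),-np.cos(a),0],[0,0,-1.]])
delta([478.8,-306.5,28],Rd)
from workcell import imaging
p,d=imaging.capture("top");C=cloud(dict(d=d,**imaging.camera_params("top")));hsv=cv2.cvtColor(p,cv2.COLOR_RGB2HSV)
m=(hsv[...,1]<40)&(C[...,2]>45)&(C[...,2]<115);m[:,:345]=0;m[:150]=0;m[:,480:]=0;m[280:]=0
Q=C[m];A=np.c_[Q[:,:2]-[478.8,-306.5],np.ones(len(Q))];f=np.linalg.lstsq(A,Q[:,2],rcond=None)[0];print(len(Q),f,np.percentile(Q[:,2],[5,50,95]))
cv2.imwrite("pics/t2.png",p[:,:,::-1])
E
```

```text
time_s: 7.7
tcp_pos: [504.5, -254.8, 184.1]
orientation: [0.994, 0.113, -0.001, 0.0]
wrist_force: [-0.8, -0.6, -2.3]
grip_width: 25.9
finger_force: 59.2
time_s: 8.95
tcp_pos: [479.9, -306.3, 78.4]
orientation: [0.994, 0.114, 0.0, 0.0]
wrist_force: [0.3, 0.5, -2.1]
grip_width: 26.5
finger_force: 59.4
t 8.95 tcp [ 479.9 -306.3   78.4] shift [ -1.1  -0.2 -50.4] turn [ 0.0006  0.0002 -0.0004] F [ 0.3  0.5 -2.1] w 26.5
2503 [-5.60444046e-04 -3.51295339e-03  7.42447260e+01] [70.25781513 74.13463296 78.04369301]
```

View pics/t2.png

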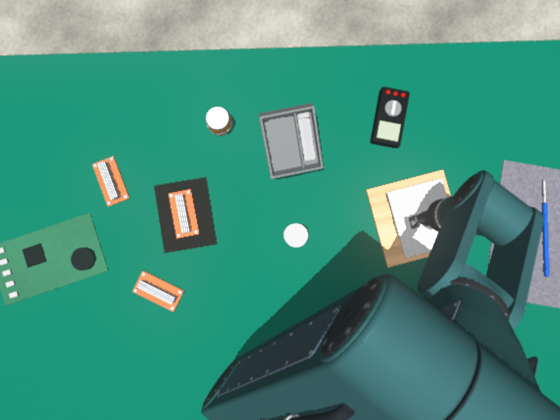

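The lid is level, over the board, with its plate top at about 74. The open tray is at (292,142), with its bracket in the right-hand compartment.

```bash
python3 -m pendant '[[255,0,0,-0.009,0,0,0],[255,0,0,-0.009,0,0,0],[255,0,0,-0.009,0,0,0],[255,0,0,-0.009,0,0,0],[255,0,0,-0.007,0,0,0],[255,0,0,-0.003,0,0,0],[255,0,0,-0.001,0,0,0],[255,0,0,-0.001,0,0,0],[255,0,0,-0.001,0,0,0],[255,0,0,0,0,0,0]]'
```

```text
time_s: 10.25
tcp_pos: [479.5, -306.2, 29.1]
orientation: [0.994, 0.114, -0.0, 0.0]
wrist_force: [0.5, 0.5, -2.2]
grip_width: 26.3
finger_force: 59.4
```

```bash
python3 -m pendant '[[255,0,0,-0.0006,0,0,0],[255,0,0,-0.0006,0,0,0],[255,0,0,-0.0005,0,0,0],[255,0,0,-0.0005,0,0,0],[255,0,0,0,0,0,0],[255,0,0,0,0,0,0],[255,0,0,0,0,0,0],[255,0,0,0,0,0,0],[255,0,0,0,0,0,0],[255,0,0,0,0,0,0]]'
```

```text
time_s: 11.5
tcp_pos: [479.5, -306.3, 27.9]
orientation: [0.994, 0.114, -0.0, 0.0]
wrist_force: [-3.5, 2.2, 10.2]
grip_width: 26.7
finger_force: 60.6
```

```bash
python3 -m pendant '[[0,0,0,0,0,0,0],[0,0,0,0,0,0,0],[0,0,0,0,0,0,0],[0,0,0,0,0,0,0],[0,0,0,0,0,0,0],[0,0,0,0,0,0,0],[0,0,0,0.01,0,0,0],[0,0,0,0.02,0,0,0],[0,0,0,0.03,0,0,0],[0,0,0,0.04,0,0,0]]'
python3 -m pendant '[[0,0.003,0.04,0.03,0,0,-0.0055],[0,0.003,0.06,0,0,0,-0.0055],[0,0.003,0.06,0,0,0,-0.0055],[0,0.003,0.06,0,0,0,-0.0055],[0,0.003,0.06,0,0,0,-0.0055],[0,0.003,0.06,0,0,0,-0.0055],[0,0.003,0.06,0,0,0,-0.0055],[0,0.003,0.06,0,0,0,-0.0055],[0,0.003,0.06,0,0,0,-0.0055],[0,0.001,0.06,0,0,0,-0.0055]]'
python3 - <<'E'
from h import *
a=np.radians(9.86);Rd=np.array([[np.cos(a),np.sin(a),0],[np.sin(a),-np.cos(a),0],[0,0,-1.]])
delta([508,300.3,100],Rd)
E
```

```text
time_s: 12.75
tcp_pos: [478.9, -305.7, 127.7]
orientation: [0.994, 0.114, -0.001, -0.0]
wrist_force: [0.3, -0.8, 0.3]
grip_width: 85.6
finger_force: 0.0
time_s: 14.0
tcp_pos: [507.5, 275.9, 157.7]
orientation: [0.996, 0.086, 0.0, -0.0]
wrist_force: [1.3, -0.3, 0.4]
grip_width: 85.2
finger_force: 0.0
t 14.0 tcp [507.5 275.9 157.7] shift [  0.5  24.4 -57.7] turn [-0.0002  0.0007 -0.0006] F [ 1.3 -0.3  0.4] w 85.2
```

```bash
python3 -m pendant '[[0,0,0.006,-0.014,0,0,0],[0,0,0.006,-0.014,0,0,0],[0,0,0.006,-0.014,0,0,0],[0,0,0.006,-0.014,0,0,0],[0,0,0,0,0,0,0],[0,0,0,0,0,0,0],[0,0,0,0,0,0,0],[0,0,0,0,0,0,0],[0,0,0,0,0,0,0],[0,0,0,0,0,0,0]]'
python3 - <<'E'
from h import *
from workcell import imaging
a=np.radians(9.86);Rd=np.array([[np.cos(a),np.sin(a),0],[np.sin(a),-np.cos(a),0],[0,0,-1.]])
delta([508,300.3,11],Rd)
def px(c,W):
    X=c['R']@np.array(W)+c['t'];th=np.arctan2(np.hypot(X[0],X[1]),X[2]);ph=np.arctan2(X[1],X[0]);K=c['K'];return int(round(K[0,2]+K[0,0]*th*np.cos(ph))),int(round(K[1,2]+K[1,1]*th*np.sin(ph)))
c=imaging.camera_params("wrist");p,d=imaging.capture("wrist");im=p[:,:,::-1].copy()
for i in(-50,50):
    for j in(-9,9):
        w=np.array([508,300.3,31])+i*Rd[:,0]+j*Rd[:,1];q=px(c,w);print(q);cv2.drawMarker(im,q,(0,255,0),0,7)
cv2.imwrite("pics/w3.png",im)
for n in("top","scene"):
    p,d=imaging.capture(n);np.savez(n+"3.npz",p=p,d=d,**imaging.camera_params(n))
z=load("top3");C=cloud(z);hsv=cv2.cvtColor(z['p'],cv2.COLOR_RGB2HSV);m=(hsv[...,1]<40)&(C[...,2]>17)&(C[...,2]<35);m[:,:360]=0;m[:160]=0;m[:,475:]=0;m[275:]=0
Q=C[m].astype(np.float32);print("lid",cv2.minAreaRect(Q[:,:2].copy()),np.median(Q[:,2]))
E
```

```text
time_s: 15.25
tcp_pos: [507.4, 297.9, 100.9]
orientation: [0.996, 0.086, -0.0, 0.0]
wrist_force: [-0.1, -0.3, 0.7]
grip_width: 85.5
finger_force: 0.0
t 15.25 tcp [507.4 297.9 100.9] shift [  0.6   2.4 -89.9] turn [ 0.     -0.0004 -0.0006] F [-0.1 -0.3  0.7] w 85.5
(263, 289)
(288, 289)
(261, 152)
(289, 152)
lid ((476.2520751953125, -308.5088806152344), (170.51197814941406, 144.2567596435547), 12.793846130371094) 23.612389
```

View pics/w3.png

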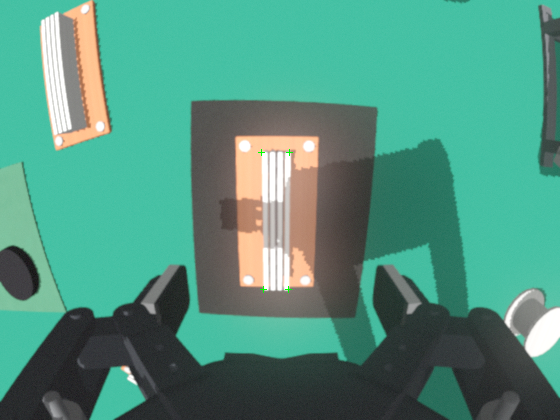

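The lid lies flat on the board. The wrist view shows the sink fins at x 262–291, y 152–290, matching the prediction to within 1–2 px. I'll descend and grip.

```bash
python3 -m pendant '[[0,0.0001,0.0002,-0.0112,0,0,0],[0,0.0001,0.0002,-0.0112,0,0,0],[0,0.0001,0.0002,-0.0112,0,0,0],[0,0.0001,0.0002,-0.0112,0,0,0],[0,0.0001,0.0002,-0.0112,0,0,0],[0,0.0001,0.0002,-0.0112,0,0,0],[0,0,0.0002,-0.0112,0,0,0],[0,0,0.0002,-0.0112,0,0,0],[0,0,0,0,0,0,0],[0,0,0,0,0,0,0]]'
python3 -m pendant '[[255,0,0,0,0,0,0],[255,0,0,0,0,0,0],[255,0,0,0,0,0,0],[255,0,0,0,0,0,0],[255,0,0,0,0,0,0],[255,0,0,0,0,0,0],[255,0,0,0,0,0,0],[255,0,0,0,0,0,0],[255,0,0,0,0,0,0],[255,0,0,0,0,0,0]]'
```

```text
time_s: 16.65
tcp_pos: [508.2, 299.5, 11.3]
orientation: [0.996, 0.086, -0.0, -0.0]
wrist_force: [-0.2, -0.9, 1.2]
grip_width: 85.3
finger_force: 0.0
time_s: 17.9
tcp_pos: [508.3, 299.7, 11.6]
orientation: [0.996, 0.086, 0.0, -0.0]
wrist_force: [-0.6, 0.4, 6.5]
grip_width: 16.9
finger_force: 59.9
```

```bash
python3 -m pendant '[[255,0,0,0.004,0,0,0],[255,0,0,0.008,0,0,0],[255,0,0,0.016,0,0,0],[255,0,0,0.02,0,0,0],[255,0,0,0.025,0,0,0],[255,0,0,0.03,0,0,0],[255,0,0,0.03,0,0,0],[255,0,0,0.02,0,0,0],[255,0,0,0.01,0,0,0],[255,0,0,0,0,0,0]]'
python3 - <<'E'
from h import *
np.set_printoptions(precision=2,suppress=True)
z=load("top3");C=cloud(z);o=np.array([685.6,17.8,60]);L=np.stack([(C-o)@up,(C-o)@ay,(C-o)@n],-1)
m=(abs(L[...,0])<60)&(L[...,1]>-10)&(L[...,1]<55)&(L[...,2]<25)&(L[...,2]>-10);Q=L[m];f=np.linalg.lstsq(np.c_[Q[:,:2],np.ones(len(Q))],Q[:,2],rcond=None)[0];print("floor",len(Q),f)
m=(abs(L[...,0])<100)&(abs(L[...,1])<80)&(L[...,2]>35)&(L[...,2]<48);Q=L[m].astype(np.float32);print("rim",cv2.minAreaRect(Q[:,:2].copy()),np.median(Q[:,2]),Q.min(0),Q.max(0))
m=(abs(L[...,0])<60)&(abs(L[...,1]+20)<9)&(L[...,2]>20)&(L[...,2]<30);print("div y",np.median(L[m],0))
bay=o+5*n+22*ay;print("bay",bay);delta(bay+90*n,RT)
E
```

```text
time_s: 19.15
tcp_pos: [508.3, 299.6, 175.0]
orientation: [0.996, 0.086, 0.0, -0.0]
wrist_force: [0.1, 0.4, -3.8]
grip_width: 16.6
finger_force: 58.9
floor 1174 [ 0.   -0.    4.59]
rim ((2.2538986206054688, -0.26322174072265625), (134.22833251953125, 162.1327362060547), 89.85760498046875) 40.01883 [-78.91 -67.52  35.07] [83.21 66.85 46.62]
div y [  4.79 -19.95  24.3 ]
bay [679.73  39.11  64.53]
t 19.15 tcp [508.3 299.6 175. ] shift [ 133.9 -267.   -28.9] turn [ 0.07 -0.43  0.  ] F [ 0.1  0.4 -3.8] w 16.6
```

```bash
python3 -m pendant '[[255,0.0168,-0.0334,-0.0036,0.0094,-0.0537,0],[255,0.0168,-0.0334,-0.0036,0.0094,-0.0537,0],[255,0.0168,-0.0334,-0.0036,0.0094,-0.0537,0],[255,0.0168,-0.0334,-0.0036,0.0094,-0.0537,0],[255,0.0168,-0.0334,-0.0036,0.0094,-0.0537,0],[255,0.0168,-0.0334,-0.0036,0.0094,-0.0537,0],[255,0.0168,-0.0334,-0.0036,0.0094,-0.0537,0],[255,0.0168,-0.0334,-0.0036,0.0094,-0.0537,0],[255,0,0,0,0,0,0],[255,0,0,0,0,0,0]]'
python3 - <<'E'
from h import *
from workcell import imaging
o=np.array([685.6,17.8,60]);bay=o+5*n+22*ay;delta(bay+8.6*n,RT)
p,d=imaging.capture("wrist");cv2.imwrite("pics/w4.png",p[:,:,::-1])
z=dict(zip("pd",imaging.capture("scene")));z.update(imaging.camera_params("scene"));C=cloud(z);L=np.stack([(C-bay)@up,(C-bay)@ay,(C-bay)@n],-1);hsv=cv2.cvtColor(z['p'],cv2.COLOR_RGB2HSV)
m=(hsv[...,0]<20)&(hsv[...,1]>100)&(L[...,2]>60)&(L[...,2]<120)&(abs(L[...,0])<90)&(abs(L[...,1])<60);Q=L[m];print("sink copper",len(Q),Q.min(0),Q.max(0),np.median(Q,0),np.linalg.lstsq(np.c_[Q[:,:2],np.ones(len(Q))],Q[:,2],rcond=None)[0])
E
```

```text
time_s: 20.4
tcp_pos: [641.2, 32.4, 144.2]
orientation: [0.973, 0.084, 0.214, -0.019]
wrist_force: [0.3, 0.9, -2.6]
grip_width: 16.6
finger_force: 59.3
t 20.4 tcp [641.2  32.4 144.2] shift [ 35.    6.1 -71.9] turn [-0.0007 -0.004   0.001 ] F [ 0.3  0.9 -2.6] w 16.6
sink copper 420 [-57.60313426 -30.12202449  80.73915997] [ 60.97197835  30.05717351 110.35649351] [ 24.41829553 -15.67459821  86.12842315] [-1.30194855e-02  2.07182407e-02  8.67158325e+01]
```

View pics/w4.png

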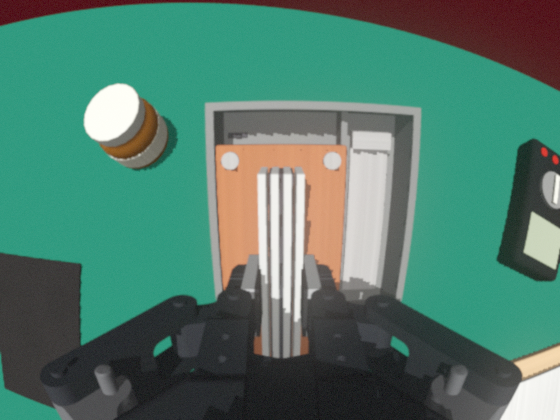

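The sink is held square over the wide compartment at (282,250), between the left wall and the divider. I'll lower it.

```bash
python3 -m pendant '[[255,0.0042,0.0007,-0.0085,-0.0007,-0.004,0.001],[255,0.0042,0.0007,-0.0085,0,0,0],[255,0.0042,0.0007,-0.0085,0,0,0],[255,0.0042,0.0007,-0.0085,0,0,0],[255,0.0042,0.0007,-0.0085,0,0,0],[255,0.0042,0.0007,-0.0085,0,0,0],[255,0.0042,0.0007,-0.0085,0,0,0],[255,0.0035,0.0007,-0.0075,0,0,0],[255,0,0,0,0,0,0],[255,0,0,0,0,0,0]]'
python3 - <<'E'
from h import *
o=np.array([685.6,17.8,60]);bay=o+5*n+22*ay;delta(bay+8.6*n,RT)
E
```

```text
time_s: 21.75
tcp_pos: [675.3, 37.8, 78.4]
orientation: [0.972, 0.085, 0.217, -0.018]
wrist_force: [0.5, 0.3, -2.3]
grip_width: 16.6
finger_force: 59.3
t 21.75 tcp [675.3  37.8  78.4] shift [ 0.8  0.6 -6.1] turn [ 0.0006  0.0033 -0.0004] F [ 0.5  0.3 -2.3] w 16.6
```

```bash
python3 -m pendant '[[255,0.0002,0,-0.0005,0,0.003,0],[255,0.0002,0,-0.0005,0,0,0],[255,0.0002,0,-0.0005,0,0,0],[255,0.0002,0,-0.0005,0,0,0],[255,0.0002,0,-0.0005,0,0,0],[255,0.0002,0,-0.0005,0,0,0],[255,0.0002,0,-0.0005,0,0,0],[255,0.0002,0,-0.0005,0,0,0],[255,0,0,0,0,0,0],[255,0,0,0,0,0,0]]'
```

```text
time_s: 23.0
tcp_pos: [676.9, 37.8, 74.4]
orientation: [0.973, 0.085, 0.216, -0.018]
wrist_force: [-0.2, -0.5, -2.6]
grip_width: 16.7
finger_force: 59.3
```

```bash
python3 -m pendant '[[255,0.0002,0,-0.0004,0,0,0],[255,0.0002,0,-0.0004,0,0,0],[255,0.0002,0,-0.0004,0,0,0],[255,0.0002,0,-0.0004,0,0,0],[255,0,0,0,0,0,0],[255,0,0,0,0,0,0],[255,0,0,0,0,0,0],[255,0,0,0,0,0,0],[255,0,0,0,0,0,0],[255,0,0,0,0,0,0]]'
```

```text
time_s: 24.25
tcp_pos: [677.7, 37.8, 72.8]
orientation: [0.973, 0.085, 0.216, -0.018]
wrist_force: [-1.7, 0.5, 0.0]
grip_width: 16.9
finger_force: 59.7
```

```bash
python3 -m pendant '[[255,0.0002,0,-0.0004,0,0,0],[255,0.0002,0,-0.0004,0,0,0],[255,0,0,0,0,0,0],[255,0,0,0,0,0,0],[255,0,0,0,0,0,0],[255,0,0,0,0,0,0],[255,0,0,0,0,0,0],[255,0,0,0,0,0,0],[255,0,0,0,0,0,0],[255,0,0,0,0,0,0]]'
```

```text
time_s: 25.5
tcp_pos: [678.0, 37.8, 72.4]
orientation: [0.973, 0.085, 0.216, -0.018]
wrist_force: [-4.8, -0.6, 5.2]
grip_width: 16.4
finger_force: 60.7
```

```bash
python3 -m pendant '[[165,0,0,0,0,0,0],[165,0,0,0,0,0,0],[165,0,0,0,0,0,0],[165,0,0,0,0,0,0],[165,0,0,0,0,0,0],[165,0,0,0,0,0,0],[165,0,0,0,0,0,0],[165,0,0,0,0,0,0],[165,0,0,0,0,0,0],[165,0,0,0,0,0,0]]'
```

```text
time_s: 26.75
tcp_pos: [678.1, 37.8, 72.0]
orientation: [0.973, 0.085, 0.216, -0.018]
wrist_force: [0.1, -0.0, 0.1]
grip_width: 30.0
finger_force: 0.0
```

Released without force; now I'll retreat along the tray normal, then up and back.

```bash
python3 -m pendant '[[165,-0.0021,-0.0004,0.0045,0,0,0],[165,-0.0042,-0.0007,0.0091,0,0,0],[165,-0.0042,-0.0007,0.0091,0,0,0],[165,-0.0042,-0.0007,0.0091,0,0,0],[165,-0.0042,-0.0007,0.0091,0,0,0],[165,-0.0083,-0.0015,0.0181,0,0,0],[165,-0.0083,-0.0015,0.0181,0,0,0],[165,-0.0083,-0.0015,0.0181,0,0,0],[165,-0.0083,-0.0015,0.0181,0,0,0],[165,-0.0083,-0.0015,0.0181,0,0,0]]'
python3 -m pendant '[[165,-0.02,0,0.02,0,0,0],[165,-0.02,0,0.02,0,0,0],[165,-0.02,0,0.02,0,0,0],[165,-0.02,0,0.02,0,0,0],[165,-0.02,0,0.02,0,0,0],[165,0,0,0,0,0,0],[165,0,0,0,0,0,0],[165,0,0,0,0,0,0],[165,0,0,0,0,0,0],[165,0,0,0,0,0,0]]'
python3 - <<'E'
from h import *
from workcell import imaging
np.set_printoptions(precision=1,suppress=True)
for nm in("scene","top"):
    z=dict(zip("pd",imaging.capture(nm)));z.update(imaging.camera_params(nm))
    o=np.array([685.6,17.8,60]);bay=o+5*n+22*ay;C=cloud(z);L=np.stack([(C-bay)@up,(C-bay)@ay,(C-bay)@n],-1);hsv=cv2.cvtColor(z['p'],cv2.COLOR_RGB2HSV)
    m=(hsv[...,0]<20)&(hsv[...,1]>100)&(L[...,2]>-5)&(L[...,2]<20)&(abs(L[...,0])<90)&(abs(L[...,1])<50);Q=L[m];print(nm,len(Q),np.percentile(Q,1,axis=0),np.percentile(Q,99,axis=0),np.linalg.lstsq(np.c_[Q[:,:2],np.ones(len(Q))],Q[:,2],rcond=None)[0])
    cv2.imwrite(f"pics/end_{nm}.png",z['p'][:,:,::-1])
E
```

```text
time_s: 28.0
tcp_pos: [617.1, 27.0, 204.4]
orientation: [0.973, 0.085, 0.216, -0.018]
wrist_force: [0.0, 0.4, -0.8]
grip_width: 30.3
finger_force: 0.0
time_s: 29.25
tcp_pos: [517.8, 27.1, 302.8]
orientation: [0.973, 0.085, 0.215, -0.019]
wrist_force: [0.6, 0.3, -0.9]
grip_width: 30.3
finger_force: 0.0
scene 403 [-56.7 -31.3   1. ] [50.1 28.2  8.8] [0.  0.  5.4]
top 678 [-57.8 -30.7  -0.5] [61.3 27.8 10.5] [ 0. -0.  5.]
```

View pics/end_scene.png

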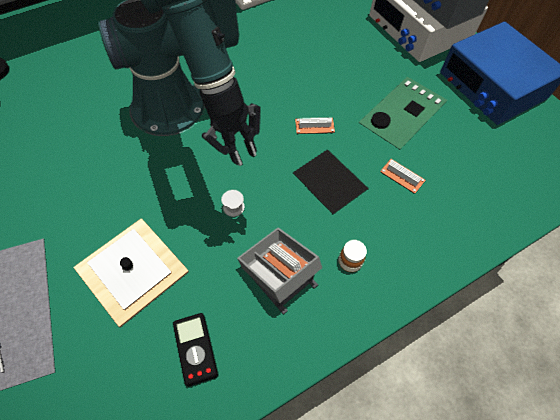

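The lid lies flat, knob up, on the board at (130,265). The sink lies flat in the wide compartment at (285,255), with its base top 5 mm above the floor. The meter, jar and spool have not moved.

```bash
python3 -c "
from workcell import r
print(r.sign_off())"
```

```text
the job is handed in; nothing more can be done
None
```

The job is handed in at about 29 s of the 61 s allowed: the lid lies flat, knob up, on the board, the heat sink lies flat, fins up, in the wide compartment, and the meter, jar and spool were left where they were.

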